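# Fit the guide cover on the beaker and hold the slim probe centred in its bore

### The job

Set the metal guide cover squarely on the glass beaker so that its spigot drops inside the rim and its disc lies flat on the rim, and let go of it. Then lift the slim probe rod out of the rack by its handle and lower it upright through the bore of the cover, touching neither the cover nor the beaker, until the dark ring round the rod is level with the top of the cover's bush. Finish while still holding the probe there, centred in the bore and still, touching nothing but the gripper; leave the stout rod, the vials and the timer alone.

Things in the scene. Friction and masses are not known exactly. Their poses are not given: they have to be found in the camera images.
- beaker_rim (a point): Centre of the rim of an open glass beaker, outer diameter 55 mm, 70 mm tall, clear inside diameter 42 mm at the rim; it stands firmly fixed in a round metal foot (96 mm diameter) on the worktop, rim 82 mm above the worktop. z up.
- cover_disc (a point): On the guide cover's axis, in the underside of its disc, 8 mm above the spigot's foot; when the cover is seated this lies in the plane of the beaker's rim. z along the axis, up.
- cover_grip (a point): Point on the cover's axis at the height to grip the bush: 22 mm above the top of the disc, 10 mm below the top of the bush.
- cover_mouth (a point): Centre of the bore's upper mouth, in the top face of the bush, 37 mm above the underside of the disc. z along the bore, up.
- probe_grip (a point): The middle of the probe's handle, on its axis, 36 mm above the underside of the collar. z along the rod, up.
- probe_mark (a point): On the probe's axis at the dark ring (3 mm wide) round the rod: 40 mm below the underside of the collar, 68 mm above the tip, 76 mm below the handle point.
- probe_tip (a point): The probe's lower tip, on its axis, 144 mm below the handle point.
- display_edge (a point): Middle of the front-most lower edge of a fixed instrument's tilted display, 146 mm wide along y, which overhangs the worktop behind the cover's starting area from 186 to 356 mm height: keep the gripper on the robot's side of it.
- rack: White plastic rack fixed to the worktop, 70 x 150 mm, 125 mm tall, its two holes (20 mm diameter) 80 mm apart along its y axis, 40 mm either side of its middle. Origin: centre of its underside; z up.
- stout_rod: Bystander, leave alone: the thicker rod hanging in the rack's other hole (rod 16 mm diameter, collar 36 mm, handle 32 mm diameter and its top 32 mm above the rack's top, 157 mm above the worktop). Origin: on its axis, underside of the collar.
- vial_a: Bystander: brown vial, 27 mm diameter, 98 mm tall, standing to the right of the rack. Origin: centre of its underside.
- vial_b: Bystander: second brown vial of the same size beside it. Origin: centre of its underside.
- timer: Bystander: flat bench timer, 62 x 62 x 18 mm, on the worktop at the far left. Origin: centre of its underside.
- cover: Loose aluminium guide cover, 45 mm tall, about 90 g: disc 66 mm diameter, 5 mm thick; under it a hollow spigot 8 mm deep, 36 mm diameter, tapering to 32 mm at its foot; on top a round upright bush, 34 mm outer diameter, 32 mm tall. A 20 mm bore runs down through bush and disc on the axis. Starts on the worktop, spigot down. Origin: on the axis at the spigot's foot; z up.
- probe: Loose slim probe, about 80 g, hanging upright in one of the rack's two holes (which one varies): steel rod 8 mm diameter, 108 mm long; above it a collar 30 mm diameter, 4 mm thick, resting on the rack's top; above that a black round handle 20 mm diameter, 60 mm tall. Origin: on the axis, underside of the collar; z along the rod, up.
- foot: The beaker's metal foot with the beaker, fixed; origin: centre of its underside, on the worktop.

How it is judged:
On the way, in this order (a step that is already met when the one before it is completed fails the run):
1. the cover is seated on the beaker and let go (horizontal distance between cover_disc and beaker_rim below 0.005 m and z of cover_disc in the frame of beaker_rim between -0.003 and 0.003 m and angle between cover_disc's own z axis and vertical below 0.05 rad and contact force between the fingers and cover below 0.1 N and linear speed of cover below 0.02 m/s), for 0.2 s.
2. the probe's tip has entered the bore of the seated cover (horizontal distance between cover_disc and beaker_rim below 0.005 m and z of cover_disc in the frame of beaker_rim between -0.003 and 0.003 m and angle between cover_disc's own z axis and vertical below 0.05 rad and z of probe_tip in the frame of cover_mouth below -0.005 m and horizontal distance between probe_tip and cover_mouth below 0.008 m), for 0.05 s.
At the end, for the whole second after the job is handed in: Cover flat on the rim (3 mm in height, 5 mm of centre, 0.05 rad), let go; gripper holds the probe still, upright within 0.07 rad, ring within 7 mm of the bush top's height and 3.5 mm of the bore axis, tip within 6 mm of that axis, touching neither cover nor beaker (horizontal distance between cover_disc and beaker_rim below 0.005 m and z of cover_disc in the frame of beaker_rim between -0.003 and 0.003 m and angle between cover_disc's own z axis and vertical below 0.05 rad and horizontal distance between probe_mark and cover_mouth below 0.0035 m and horizontal distance between probe_tip and cover_mouth below 0.006 m and z of probe_mark in the frame of cover_mouth between -0.007 and 0.007 m and angle between probe's own z axis and vertical below 0.07 rad and linear speed of probe below 0.01 m/s and contact force between the fingers and probe above 1 N and contact force between probe and cover below 0.05 N and contact force between probe and foot below 0.05 N and contact force between the fingers and cover below 0.1 N); the arm keeps its last pose, push and grip.
It fails at once if the probe touches the cover (contact force between probe and cover above 0.3 N).
It fails at once if the probe touches the beaker or its foot (contact force between probe and foot above 0.3 N).
It fails at once if the stout rod is disturbed (distance of stout_rod from where it was at the start of the episode above 0.015 m or contact force between the fingers and stout_rod above 2 N).
It fails at once if a vial or the timer is disturbed (distance of any of vial_a, vial_b, timer from where it was at the start of the episode above 0.02 m).
It also fails if it takes over 58 s, if anything falls off the work surface, if the arm or the gripper's body presses on something with over 40 N, if the wrist force passes 120 N, or if a joint passes its speed limit or range.

### The arm

A 7-joint arm with a two-finger parallel gripper is mounted at the origin on a cart in front of the work surface, level with it; the furniture and walls round the work are solid. World frame = base frame: x ahead of the robot, y to its left, z up, the work surface at z = 0. Lengths are in m, angles in rad, forces in N, time in s.
With the tool pointing down it reaches from about 0.4 to 0.85 m from the base axis. Payload 4.5 kg.
Tool frame: the origin (TCP) lies midway between the tips of the shut fingers; the grasp point (between the pads) lies 19 mm behind it; z points along the fingers, y is the line along which they close (so a half turn about z gives the same grasp; the last joint's range is limited). The gripper opens to 88 mm and grips with 3 to 60 N. Pads are 18 mm wide; open, the fingers measure 123 mm over their backs; the gripper's body (75 mm by 187 mm) begins 45 mm behind the grasp point.
Start: joints at [1.259, 0.689, -0.195, 1.565, 0.157, 0.902, -0.215], TCP at [0.212, -0.588, 0.239] pointing down, gripper open.
Joint ranges: [-3.01, 3.01], [-0.46, 2.08], [-1.47, 1.51], [0.13, 2.56], [-1, 4.14], [0.04, 2.09], [-2.66, 2.66]. Speed limits (rad/s): [2.57, 2.57, 3.14, 3.14, 3.14, 3.14, 3.14].

### API

Orientations are given as a unit quaternion [x, y, z, w].
In Python, from plant import get_state, viewer, workorder gives the robot as it stands. The module is installed in compiled form; this text tells all that it offers.
- The arm moves only by the tool step_arm, never from a script. Its argument "motion" is a list of rows, each an object of numbers: "wx", "wy", "wz": the turn, a rotation vector about the tool's x, y, z each as a share of 180 degrees, from -1 to 1; "dx", "dy", "dz": the shift along the tool's x, y, z each as a share of 8 cm, from -1 to 1; "claw": the finger opening in mm, from 0 to 88.1. A call has 1 to 8 rows; each row is the pose to reach, as a shift and turn from the pose commanded when the call began, along the tool's axes at that moment, turning the shorter way round; what a row does not reach only later rows make up. A row lasts 1/10 s, in which the tool goes at most 50 mm and 8.59 degrees, less where a joint would pass 70% of its speed; a pose out of reach is approached as far as the arm can. A call with a number of a shift or a turn outside -1 to 1 is refused whole. A call with a gripper value outside its range is refused whole. The fingers move at their own pace and stop on an object; "force" is the grip in N (left out, the last holds). Time passes only in rows, so rows that repeat a pose let the fingers close. It gives the time, the measured TCP pose, the force, the opening and the grip force at its end, in the units of the state.
- get_state(): the state, without advancing time (a new reading comes with each control period).
- viewer.snapshot(name): name is "scene" or "top"; returns (picture, depth): 420x560x3 uint8, red, green, blue; 420x560 float32, m along the optical axis (not along the pixel's ray), 0 where there is no reading.
- viewer.calibration(name): a dict with "vfov" (degrees; the focal length in pixels is half the picture's height over the tangent of half this angle, whatever the lens; pixels are square), "cx", "cy" (the principal point, pixels), "extrinsics" (4x4, takes a point from camera to world coordinates). Camera axes: x right, y down, z forward; pixel columns grow to the right and rows downward; lengths in m; the calibration is good to about 2 mm. A picture is of the moment at which its call begins. calibration takes no time and is no camera call.
- workorder.finish_job(): hands the job in; it is judged then, once.
The state is a dict: "clock": time; "q": joint angles; "qd": joint speeds; "joint_torque": joint torques, N m; "tool_pos": TCP position; "eef_rot": TCP orientation; "contact_force": force on the tool from outside, world axes, zero at the start; "moment": the same for the moment, N m; "opening": opening from 0.0 (shut) to 1.0 (fully open); "finger_force": force on a finger pad.
Only numpy, scipy, OpenCV 4.12 (cv2) and the standard library are available. Lean on these libraries where they do the work, as an engineer would, in place of code of your own. Each camera call takes 0.05 s, during which the arm holds its last target. There are 200 camera calls.

## Working session

There is one attempt and no reset: what is moved stays moved. The work goes in short steps, Python scripts to look and compute and a tool call to move; the robot and the scene stay as the last step left them, time stands still between calls to the robot, and variables do not carry over. Pictures are saved under pics/ and viewed, at most 10 in all, crops included, and the job is handed in when it is done.

Besides the shell and the picture viewer there is one more tool, called after "Emit:" as name(argument=value, ...) on one line, values as JSON. step_arm: Moves the arm, as the interface text tells. Shift numbers are shares of 8 cm and turn numbers shares of 180 degrees, none past 1 either way. Its arguments: {"type":"object","properties":{"motion":{"type":"array","items":{"type":"object","properties":{"wx":{"type":"number","minimum":-1,"maximum":1},"wy":{"type":"number","minimum":-1,"maximum":1},"wz":{"type":"number","minimum":-1,"maximum":1},"dx":{"type":"number","minimum":-1,"maximum":1},"dy":{"type":"number","minimum":-1,"maximum":1},"dz":{"type":"number","minimum":-1,"maximum":1},"claw":{"type":"number"}}}},"force":{"type":"number"}},"required":["motion"]}

```bash
mkdir -p pics; cat > h.py <<'E'
import numpy as np,cv2
from plant import get_state,viewer,workorder
from scipy.spatial.transform import Rotation as R
def snap(n,save=None):
    p,d=viewer.snapshot(n)
    np.savez(f'{n}.npz',p=p,d=d)
    if save: cv2.imwrite(f'pics/{save}.png',p[:,:,::-1])
    return p,d
def cloud(n,d):
    c=viewer.calibration(n);f=d.shape[0]/2/np.tan(np.radians(c['vfov'])/2)
    v,u=np.mgrid[:d.shape[0],:d.shape[1]]
    P=np.stack([(u-c['cx'])/f*d,(v-c['cy'])/f*d,d,np.ones_like(d)],-1)@np.array(c['extrinsics']).T
    P=P[...,:3];P[d==0]=np.nan
    return P
E
python3 - <<'E'
from h import *
s=get_state();print(s)
for n in('scene','top'):
    p,d=snap(n,n+'0');print(n,viewer.calibration(n))
E
```

```text
{'clock': 0.0, 'q': array([ 1.25878636,  0.68998822, -0.19451707,  1.56635658,  0.15732092,
        0.90249884, -0.21509282]), 'qd': array([-0.00075778,  0.00055456, -0.00025011,  0.00128794,  0.00019483,
       -0.00185807, -0.00167846]), 'joint_torque': array([-9.27021574e-04, -5.27566516e+01, -1.26711555e+00, -1.53425395e+01,
       -5.25611266e-02,  6.66564389e-03,  1.89921689e-04]), 'tool_pos': array([ 0.21158132, -0.58741614,  0.23790413]), 'eef_rot': array([ 9.85079378e-01,  1.72098103e-01, -2.32752935e-04, -8.98655688e-04]), 'contact_force': array([-0.01198335, -0.10174145,  0.43674213]), 'moment': array([ 0.0231791 ,  0.05561687, -0.04764005]), 'finger_force': 0.0, 'opening': 1.0012128231825055}
scene {'vfov': 50.976318445531284, 'cx': 283.3835245388266, 'cy': 207.55201583282286, 'extrinsics': array([[ 0.87276647, -0.37160691,  0.3165233 ,  0.0643156 ],
       [-0.48798108, -0.68064085,  0.54644533, -0.7242908 ],
       [ 0.01237583, -0.63137654, -0.77537765,  1.19794076],
       [ 0.        ,  0.        ,  0.        ,  1.        ]])}
top {'vfov': 57.73396040902566, 'cx': 275.4412082457375, 'cy': 205.8165383260934, 'extrinsics': array([[ 0.00554056, -0.99663239,  0.08181182,  0.4194999 ],
       [-0.99981085, -0.00399575,  0.01903417,  0.0145069 ],
       [-0.01864317, -0.0819018 , -0.99646602,  1.33871432],
       [ 0.        ,  0.        ,  0.        ,  1.        ]])}
```

View pics/scene0.png

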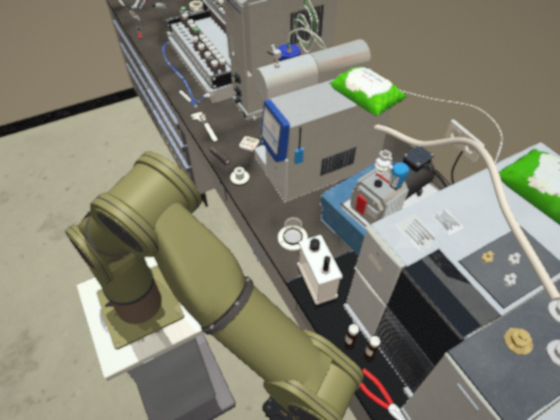

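View pics/top0.png

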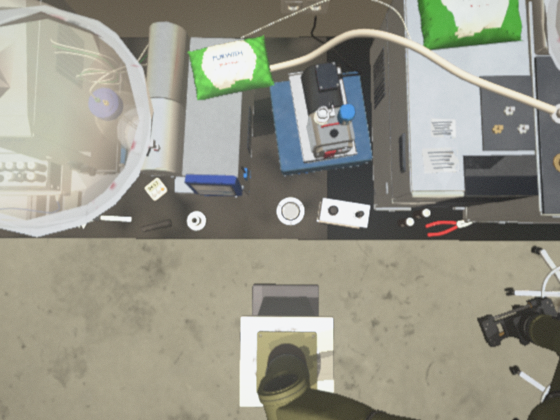

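The scene view shows the cover at about (240,176), the beaker at (292,236), the rack at (320,265) and the vials at (352,335). The top view has the cover at (196,220), the beaker at (290,211), and the rack at (345,213) with handles at (331,211) and (359,215).

```bash
cat > m.py <<'E'
from h import *
def pts(n):
    z=np.load(n+'.npz');return z['p'],z['d'],cloud(n,z['d'])
C={n:pts(n) for n in('scene','top')}
E
python3 - <<'E'
from m import *
for n,wins in (('scene',dict(cover=(225,160,258,190),beaker=(272,212,316,256),rack=(290,228,350,310))),('top',dict(cover=(182,206,212,236),beaker=(270,190,312,232),rack=(312,192,376,236)))):
    p,d,P=C[n]
    for k,(a,b,c,e) in wins.items():
        Q=P[b:e,a:c].reshape(-1,3);Q=Q[np.isfinite(Q[:,0])]
        Q=Q[Q[:,2]>0.004]
        print(n,k,len(Q))
        h,ed=np.histogram(Q[:,2],np.arange(0,.25,.006))
        for i in range(len(h)):
            if h[i]>4:
                q=Q[(Q[:,2]>=ed[i])&(Q[:,2]<ed[i+1])]
                print(f'  z{ed[i]:.3f} n{h[i]} mean',q[:,:2].mean(0).round(4),'min',q[:,:2].min(0).round(3),'max',q[:,:2].max(0).round(3))
    for nm,(a,b,c,e) in wins.items():
        im=cv2.resize(p[b-6:e+6,a-6:c+6,::-1],(260,400) if 0 else None,fx=5,fy=5,interpolation=cv2.INTER_CUBIC)
        h=400;im=cv2.copyMakeBorder(im[:400],0,max(0,400-im.shape[0]),0,0,cv2.BORDER_CONSTANT)
        wins[nm]=im
    cv2.imwrite(f'pics/{n}z.png',np.hstack(list(wins.values()))[:, :800])
E
```

```text
scene cover 306
  z0.000 n58 mean [0.4915 0.3263] min [0.419 0.245] max [0.55  0.413]
  z0.006 n65 mean [0.4846 0.324 ] min [0.437 0.242] max [0.575 0.416]
  z0.012 n80 mean [0.4758 0.3148] min [0.447 0.283] max [0.51  0.412]
  z0.018 n21 mean [0.4711 0.3266] min [0.446 0.281] max [0.486 0.415]
  z0.024 n17 mean [0.4741 0.3109] min [0.463 0.294] max [0.486 0.33 ]
  z0.030 n12 mean [0.4803 0.3141] min [0.462 0.3  ] max [0.49 0.33]
  z0.036 n20 mean [0.4751 0.3147] min [0.462 0.3  ] max [0.496 0.332]
  z0.042 n26 mean [0.4776 0.3151] min [0.463 0.3  ] max [0.493 0.332]
  z0.048 n7 mean [0.4812 0.3129] min [0.471 0.298] max [0.488 0.329]
scene beaker 1039
  z0.000 n98 mean [0.5246 0.0116] min [ 0.429 -0.079] max [0.628 0.113]
  z0.006 n121 mean [ 0.5105 -0.011 ] min [ 0.452 -0.061] max [0.634 0.112]
  z0.012 n134 mean [ 0.5017 -0.0184] min [ 0.465 -0.057] max [0.558 0.031]
  z0.018 n61 mean [ 0.5038 -0.0224] min [ 0.471 -0.046] max [0.545 0.017]
  z0.024 n43 mean [ 0.5091 -0.0203] min [ 0.484 -0.045] max [0.545 0.014]
  z0.030 n32 mean [ 0.5149 -0.0115] min [ 0.489 -0.037] max [0.537 0.
[... 5564 characters left out ...]
 [ 0.533 -0.105]
  z0.114 n9 mean [ 0.4772 -0.1683] min [ 0.456 -0.238] max [ 0.532 -0.105]
  z0.120 n465 mean [ 0.4996 -0.1811] min [ 0.456 -0.261] max [ 0.545 -0.104]
  z0.126 n420 mean [ 0.4995 -0.1843] min [ 0.456 -0.259] max [ 0.545 -0.107]
  z0.132 n12 mean [ 0.5011 -0.184 ] min [ 0.481 -0.259] max [ 0.522 -0.129]
  z0.138 n8 mean [ 0.4957 -0.1727] min [ 0.484 -0.222] max [ 0.511 -0.128]
  z0.150 n40 mean [ 0.5046 -0.144 ] min [ 0.486 -0.216] max [ 0.52  -0.127]
  z0.156 n49 mean [ 0.5049 -0.1496] min [ 0.486 -0.218] max [ 0.52  -0.126]
  z0.180 n10 mean [ 0.4941 -0.2199] min [ 0.484 -0.231] max [ 0.503 -0.214]
  z0.186 n25 mean [ 0.4936 -0.2213] min [ 0.484 -0.231] max [ 0.502 -0.212]
```

View pics/topz.png

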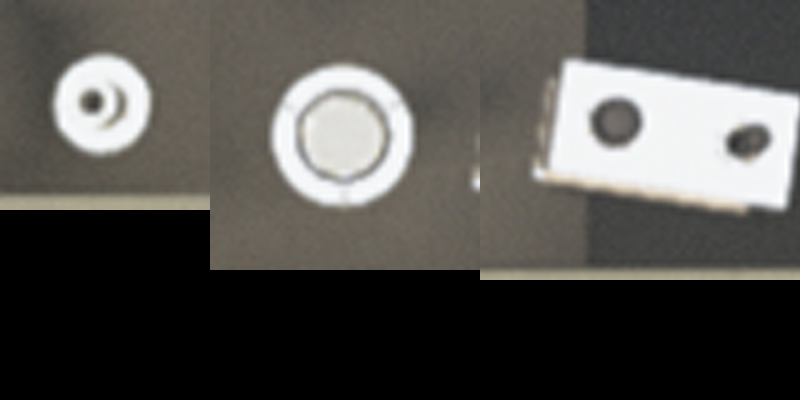

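View pics/scenez.png

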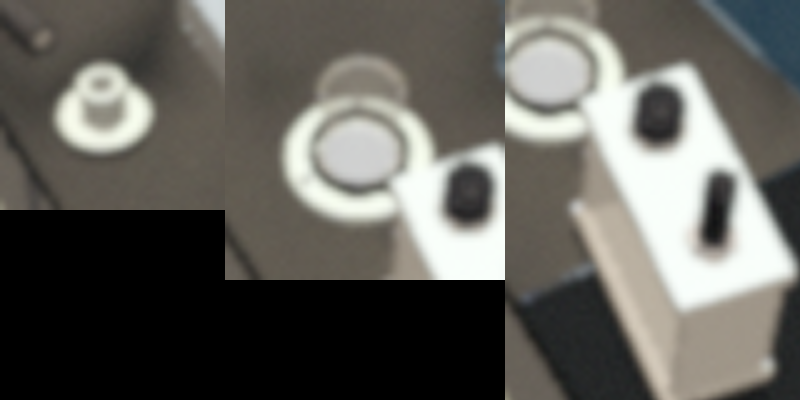

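The close-ups confirm that the thin tall probe is in the rack's right hole (negative y) and the stout rod is in the left one. Next I'll check obstacle clearances.

```bash
python3 - <<'E'
from m import *
Q=np.concatenate([C[n][2].reshape(-1,3) for n in C]);Q=Q[np.isfinite(Q).all(1)]
print('min x of things with z>.15 per y-bin; also z>.06')
for y in np.arange(-.6,.6,.05):
    s=Q[(Q[:,1]>=y)&(Q[:,1]<y+.05)&(Q[:,0]>.36)&(Q[:,0]<.9)]
    r=[]
    for lo,hi in((.03,.06),(.06,.15),(.15,.25),(.25,.36),(.36,.8)):
        t=s[(s[:,2]>lo)&(s[:,2]<hi)]
        r.append(round(float(np.percentile(t[:,0],1)),3) if len(t)>5 else None)
    print(round(y,2),r)
E
```

```text
min x of things with z>.15 per y-bin; also z>.06
-0.6 [0.522, 0.526, 0.525, 0.524, 0.525]
-0.55 [0.526, 0.526, 0.524, 0.523, 0.524]
-0.5 [0.491, 0.492, 0.524, 0.523, 0.524]
-0.45 [0.463, 0.464, 0.522, 0.523, 0.523]
-0.4 [0.462, 0.461, 0.52, 0.522, 0.523]
-0.35 [0.517, 0.523, 0.521, 0.522, 0.524]
-0.3 [0.461, 0.463, 0.559, 0.594, 0.599]
-0.25 [0.46, 0.459, 0.485, 0.888, None]
-0.2 [0.661, 0.465, 0.501, 0.68, None]
-0.15 [0.482, 0.474, 0.493, 0.674, None]
-0.1 [0.646, 0.641, 0.665, 0.676, None]
-0.05 [0.488, 0.49, 0.846, None, None]
0.0 [0.497, 0.503, None, 0.821, 0.821]
0.05 [None, 0.841, None, 0.811, 0.814]
0.1 [0.564, 0.564, 0.546, 0.551, 0.805]
0.15 [0.56, 0.563, 0.543, 0.547, 0.793]
0.2 [0.566, 0.566, 0.544, 0.548, 0.554]
0.25 [0.473, 0.567, 0.545, 0.552, 0.487]
0.3 [0.462, 0.57, None, 0.584, 0.447]
0.35 [0.572, 0.571, None, 0.586, 0.427]
0.4 [None, None, None, 0.84, 0.421]
0.45 [None, None, None, 0.743, 0.43]
0.5 [None, None, None, 0.744, 0.785]
0.55 [0.646, 0.651, 0.647, 0.647, 0.647]
```

```bash
python3 - <<'E'
from m import *
for n in C:
    Q=C[n][2].reshape(-1,3);Q=Q[np.isfinite(Q).all(1)]
    s=Q[(Q[:,2]>.36)&(Q[:,0]<.55)&(Q[:,0]>.3)&(Q[:,1]>.2)&(Q[:,1]<.6)]
    print(n,len(s),np.percentile(s,[0,5,50,95],axis=0).round(3) if len(s) else '')
    for y in np.arange(-.34,-.24,.01):
        t=Q[(Q[:,1]>=y)&(Q[:,1]<y+.01)&(Q[:,0]>.54)&(Q[:,0]<.75)&(Q[:,2]>.15)]
        if len(t): print(round(y,2),len(t),np.percentile(t[:,0],2).round(3),t[:,2].min().round(2),t[:,2].max().round(2))
E
```

```text
scene 0 
-0.34 312 0.545 0.23 0.41
-0.33 285 0.544 0.4 0.41
-0.32 303 0.543 0.4 0.41
-0.31 265 0.544 0.4 0.41
-0.3 2 0.7 0.4 0.4
top 10646 [[0.419 0.246 0.714]
 [0.437 0.271 0.721]
 [0.499 0.343 0.795]
 [0.545 0.411 0.837]]
-0.34 350 0.544 0.4 0.41
-0.33 348 0.544 0.4 0.41
-0.32 336 0.545 0.4 0.41
-0.31 1900 0.544 0.15 0.41
-0.3 483 0.563 0.15 0.41
```

Emit:
step_arm(motion=[{"dz":-0.3,"claw":80},{"dz":-0.3}], force=20)

```text
$.motion[0]: bad value
```

Emit:
step_arm(motion=[{"dx":0,"dy":0,"dz":-0.3,"wx":0,"wy":0,"wz":0,"claw":80}], force=20)

```text
clock: 0.2
tool_pos: [0.2107, -0.5856, 0.2595]
eef_rot: [0.985, 0.172, -0.001, -0.004]
contact_force: [0.8, -0.4, 0.0]
opening: 0.932
finger_force: 0.0
```

```bash
cat > plan.py <<'E'
import numpy as np
def rel(p0,y0,p1,y1):
    c,s=np.cos(np.radians(y0)),np.sin(np.radians(y0));d=np.array(p1,float)-p0
    return np.round([(d[0]*c+d[1]*s)/.08,(d[0]*s-d[1]*c)/.08,-d[2]/.08,-(y1-y0)/180],3)
def path(wps):
    """wps: list of (x,y,z,yaw); splits each leg into calls with shares <=1, printing rounded numbers"""
    p,y=np.array(wps[0][:3],float),wps[0][3]
    for w in wps[1:]:
        n=1
        while 1:
            P=[p+(np.array(w[:3])-p)*i/n for i in range(n+1)];Y=[y+(w[3]-y)*i/n for i in range(n+1)]
            R=[rel(P[i],Y[i],P[i+1],Y[i+1]) for i in range(n)]
            if np.abs(R).max()<=1: break
            n+=1
        for i in range(n): print(R[i],'->',P[i+1].round(3),round(Y[i+1],1),'rows',int(np.ceil(max(np.linalg.norm(P[i+1]-P[i])/.05,abs(Y[i+1]-Y[i])/8.59))))
        p,y=np.array(w[:3],float),w[3]
E
python3 -c "
from plan import *
path([(.212,-.588,.263,19.8),(.32,-.32,.25,65),(.42,0,.25,130),(.47,.3,.2,180)])"
```

```text
[ 0.601 -0.674  0.041 -0.063] -> [ 0.239 -0.521  0.26 ] 31.1 rows 2
[ 0.722 -0.543  0.041 -0.063] -> [ 0.266 -0.454  0.256] 42.4 rows 2
[ 0.814 -0.391  0.041 -0.063] -> [ 0.293 -0.387  0.253] 53.7 rows 2
[ 0.875 -0.224  0.041 -0.063] -> [ 0.32 -0.32  0.25] 65.0 rows 2
[ 0.831 -0.112 -0.    -0.072] -> [ 0.34  -0.256  0.25 ] 78.0 rows 2
[ 0.834  0.078 -0.    -0.072] -> [ 0.36  -0.192  0.25 ] 91.0 rows 2
[ 0.796  0.264 -0.    -0.072] -> [ 0.38  -0.128  0.25 ] 104.0 rows 2
[ 0.716  0.436 -0.    -0.072] -> [ 0.4   -0.064  0.25 ] 117.0 rows 2
[ 0.599  0.586 -0.    -0.072] -> [0.42 0.   0.25] 130.0 rows 2
[ 0.618  0.722  0.156 -0.069] -> [0.432 0.075 0.238] 142.5 rows 2
[ 0.447  0.839  0.156 -0.069] -> [0.445 0.15  0.225] 155.0 rows 2
[ 0.255  0.916  0.156 -0.069] -> [0.457 0.225 0.213] 167.5 rows 2
[ 0.05   0.949  0.156 -0.069] -> [0.47 0.3  0.2 ] 180.0 rows 2
```

Emit:
step_arm(motion=[{"dx":0.6,"dy":-0.67,"dz":0.04,"wx":0,"wy":0,"wz":-0.063,"claw":80},{"dx":0.6,"dy":-0.67,"dz":0.04,"wx":0,"wy":0,"wz":-0.063,"claw":80},{"dx":0.6,"dy":-0.67,"dz":0.04,"wx":0,"wy":0,"wz":-0.063,"claw":80}])

```text
clock: 0.5
tool_pos: [0.241, -0.5176, 0.2595]
eef_rot: [0.962, 0.272, 0.001, -0.001]
contact_force: [0.4, -0.3, 0.3]
opening: 0.909
finger_force: 0.0
```

Emit:
step_arm(motion=[{"dx":0.72,"dy":-0.54,"dz":0.04,"wx":0,"wy":0,"wz":-0.063,"claw":80},{"dx":0.72,"dy":-0.54,"dz":0.04,"wx":0,"wy":0,"wz":-0.063,"claw":80},{"dx":0.72,"dy":-0.54,"dz":0.04,"wx":0,"wy":0,"wz":-0.063,"claw":80}])

```text
clock: 0.8
tool_pos: [0.2671, -0.4521, 0.2562]
eef_rot: [0.931, 0.364, 0.0, -0.001]
contact_force: [0.5, -0.2, -0.8]
opening: 0.911
finger_force: 0.0
```

Emit:
step_arm(motion=[{"dx":0.81,"dy":-0.39,"dz":0.04,"wx":0,"wy":0,"wz":-0.063,"claw":80},{"dx":0.81,"dy":-0.39,"dz":0.04,"wx":0,"wy":0,"wz":-0.063,"claw":80},{"dx":0.81,"dy":-0.39,"dz":0.04,"wx":0,"wy":0,"wz":-0.063,"claw":80}])

```text
clock: 1.1
tool_pos: [0.2935, -0.3864, 0.2531]
eef_rot: [0.891, 0.454, 0.0, -0.0]
contact_force: [-0.2, -1.0, 0.2]
opening: 0.907
finger_force: 0.0
```

Emit:
step_arm(motion=[{"dx":0.87,"dy":-0.22,"dz":0.04,"wx":0,"wy":0,"wz":-0.063,"claw":80},{"dx":0.87,"dy":-0.22,"dz":0.04,"wx":0,"wy":0,"wz":-0.063,"claw":80},{"dx":0.87,"dy":-0.22,"dz":0.04,"wx":0,"wy":0,"wz":-0.063,"claw":80}])

```text
clock: 1.4
tool_pos: [0.3203, -0.3208, 0.25]
eef_rot: [0.842, 0.539, 0.0, 0.0]
contact_force: [-0.8, -0.7, 0.6]
opening: 0.907
finger_force: 0.0
```

Tracking is good, so I'll continue.

Emit:
step_arm(motion=[{"dx":0.83,"dy":-0.11,"dz":0,"wx":0,"wy":0,"wz":-0.072,"claw":80},{"dx":0.83,"dy":-0.11,"dz":0,"wx":0,"wy":0,"wz":-0.072,"claw":80},{"dx":0.83,"dy":-0.11,"dz":0,"wx":0,"wy":0,"wz":-0.072,"claw":80}])

```text
clock: 1.7
tool_pos: [0.34, -0.2574, 0.25]
eef_rot: [0.776, 0.631, 0.0, 0.0]
contact_force: [0.2, 0.4, -0.5]
opening: 0.908
finger_force: 0.0
```

Emit:
step_arm(motion=[{"dx":0.83,"dy":0.08,"dz":0,"wx":0,"wy":0,"wz":-0.072,"claw":80},{"dx":0.83,"dy":0.08,"dz":0,"wx":0,"wy":0,"wz":-0.072,"claw":80},{"dx":0.83,"dy":0.08,"dz":0,"wx":0,"wy":0,"wz":-0.072,"claw":80}])

```text
clock: 2.0
tool_pos: [0.36, -0.1937, 0.25]
eef_rot: [0.7, 0.714, 0.0, 0.0]
contact_force: [1.4, -0.2, 0.0]
opening: 0.907
finger_force: 0.0
```

Emit:
step_arm(motion=[{"dx":0.8,"dy":0.26,"dz":0,"wx":0,"wy":0,"wz":-0.072,"claw":80},{"dx":0.8,"dy":0.26,"dz":0,"wx":0,"wy":0,"wz":-0.072,"claw":80},{"dx":0.8,"dy":0.26,"dz":0,"wx":0,"wy":0,"wz":-0.072,"claw":80}])

```text
clock: 2.3
tool_pos: [0.3797, -0.1291, 0.25]
eef_rot: [0.615, 0.789, 0.0, 0.0]
contact_force: [0.4, -0.0, 0.2]
opening: 0.907
finger_force: 0.0
```

Emit:
step_arm(motion=[{"dx":0.72,"dy":0.44,"dz":0,"wx":0,"wy":0,"wz":-0.072,"claw":80},{"dx":0.72,"dy":0.44,"dz":0,"wx":0,"wy":0,"wz":-0.072,"claw":80},{"dx":0.72,"dy":0.44,"dz":0,"wx":0,"wy":0,"wz":-0.072,"claw":80}])

```text
clock: 2.6
tool_pos: [0.3999, -0.0649, 0.2499]
eef_rot: [0.523, 0.853, 0.0, 0.0]
contact_force: [-0.8, -0.2, -0.0]
opening: 0.907
finger_force: 0.0
```

Emit:
step_arm(motion=[{"dx":0.6,"dy":0.59,"dz":0,"wx":0,"wy":0,"wz":-0.072,"claw":80},{"dx":0.6,"dy":0.59,"dz":0,"wx":0,"wy":0,"wz":-0.072,"claw":80},{"dx":0.6,"dy":0.59,"dz":0,"wx":0,"wy":0,"wz":-0.072,"claw":80}])

```text
clock: 2.9
tool_pos: [0.42, -0.0006, 0.2499]
eef_rot: [0.423, 0.906, 0.0, 0.0]
contact_force: [-0.4, -0.4, 0.5]
opening: 0.906
finger_force: 0.0
```

Emit:
step_arm(motion=[{"dx":0.62,"dy":0.72,"dz":0.16,"wx":0,"wy":0,"wz":-0.069,"claw":80},{"dx":0.62,"dy":0.72,"dz":0.16,"wx":0,"wy":0,"wz":-0.069,"claw":80},{"dx":0.62,"dy":0.72,"dz":0.16,"wx":0,"wy":0,"wz":-0.069,"claw":80}])

```text
clock: 3.2
tool_pos: [0.4319, 0.0752, 0.2367]
eef_rot: [0.322, 0.947, 0.0, -0.0]
contact_force: [0.3, -1.0, 0.4]
opening: 0.907
finger_force: 0.0
```

Emit:
step_arm(motion=[{"dx":0.45,"dy":0.84,"dz":0.16,"wx":0,"wy":0,"wz":-0.069,"claw":80},{"dx":0.45,"dy":0.84,"dz":0.16,"wx":0,"wy":0,"wz":-0.069,"claw":80},{"dx":0.45,"dy":0.84,"dz":0.16,"wx":0,"wy":0,"wz":-0.069,"claw":80}])

```text
clock: 3.5
tool_pos: [0.4446, 0.1501, 0.2238]
eef_rot: [0.218, 0.976, 0.0, -0.0]
contact_force: [-1.0, -0.6, -0.2]
opening: 0.908
finger_force: 0.0
```

Emit:
step_arm(motion=[{"dx":0.26,"dy":0.92,"dz":0.16,"wx":0,"wy":0,"wz":-0.069,"claw":80},{"dx":0.26,"dy":0.92,"dz":0.16,"wx":0,"wy":0,"wz":-0.069,"claw":80},{"dx":0.26,"dy":0.92,"dz":0.16,"wx":0,"wy":0,"wz":-0.069,"claw":80}])

```text
clock: 3.8
tool_pos: [0.4571, 0.2253, 0.211]
eef_rot: [0.112, 0.994, 0.0, -0.0]
contact_force: [-0.6, -0.1, 0.0]
opening: 0.906
finger_force: 0.0
```

Emit:
step_arm(motion=[{"dx":0.05,"dy":0.95,"dz":0.16,"wx":0,"wy":0,"wz":-0.069,"claw":80},{"dx":0.05,"dy":0.95,"dz":0.16,"wx":0,"wy":0,"wz":-0.069,"claw":80},{"dx":0.05,"dy":0.95,"dz":0.16,"wx":0,"wy":0,"wz":-0.069,"claw":80}])

```text
clock: 4.1
tool_pos: [0.47, 0.2998, 0.198]
eef_rot: [0.004, 1.0, -0.0, -0.0]
contact_force: [-0.6, -1.0, 0.8]
opening: 0.905
finger_force: 0.0
```

```bash
python3 - <<'E'
from h import *
s=get_state();print(s['clock'],s['q'].round(2),s['tool_pos'].round(4),R.from_quat(s['eef_rot']).as_matrix().round(3))
snap('scene','scene1')
E
```

```text
4.1 [-0.17  0.78 -0.86  1.79  0.73  0.92  0.21] [0.47   0.2998 0.198 ] [[-1.     0.008 -0.001]
 [ 0.008  1.    -0.   ]
 [ 0.001 -0.    -1.   ]]
```

View pics/scene1.png

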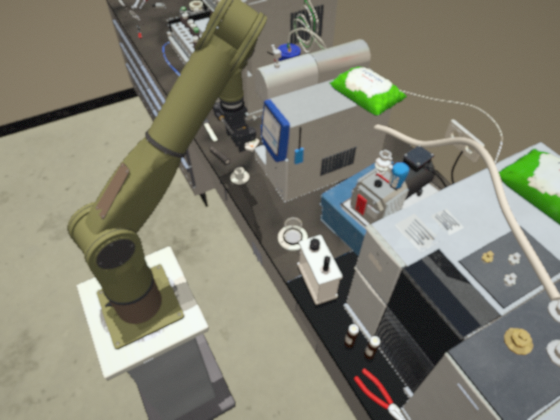

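The arm is above the cover, with the gripper at about (235,130) and the cover at (240,176). I'm descending now.

Emit:
step_arm(motion=[{"dx":-0.095,"dy":0.2,"dz":0.5,"wx":0,"wy":0,"wz":-0.002,"claw":80},{"dx":-0.095,"dy":0.2,"dz":1,"wx":0,"wy":0,"wz":-0.002,"claw":80},{"dx":-0.095,"dy":0.2,"dz":1,"wx":0,"wy":0,"wz":-0.002,"claw":80}])

```text
clock: 4.45
tool_pos: [0.4761, 0.3088, 0.1145]
eef_rot: [0.002, 1.0, -0.006, -0.003]
contact_force: [-0.3, -1.8, 0.3]
opening: 0.905
finger_force: 0.0
```

Emit:
step_arm(motion=[{"dx":0,"dy":0,"dz":0.5,"wx":0,"wy":0,"wz":0,"claw":80},{"dx":0,"dy":0,"dz":0.8,"wx":0,"wy":0,"wz":0,"claw":80},{"dx":0,"dy":0,"dz":0.8,"wx":0,"wy":0,"wz":0,"claw":80}])

```text
clock: 4.75
tool_pos: [0.477, 0.3117, 0.0537]
eef_rot: [0.002, 1.0, -0.003, -0.001]
contact_force: [-0.5, -1.5, 0.3]
opening: 0.908
finger_force: 0.0
```

```bash
python3 - <<'E'
from h import *
s=get_state();print(s['tool_pos'].round(4))
p,d=snap('scene');P=cloud('scene',d)
im=cv2.resize(p[110:210,190:290,::-1],None,fx=5,fy=5,interpolation=cv2.INTER_CUBIC)
cv2.imwrite('pics/g1.png',im)
E
```

```text
[0.477  0.3117 0.0537]
```

View pics/g1.png

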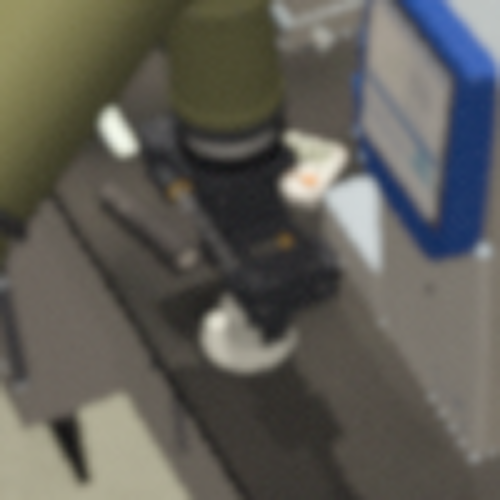

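The close-up shows the gripper straddling the cover, clear of the blue display. I'll let it settle and then correct.

Emit:
step_arm(motion=[{"dx":0,"dy":0,"dz":0,"wx":0,"wy":0,"wz":0,"claw":80},{"dx":0,"dy":0,"dz":0,"wx":0,"wy":0,"wz":0,"claw":80},{"dx":0,"dy":0,"dz":0,"wx":0,"wy":0,"wz":0,"claw":80}])

```text
clock: 5.1
tool_pos: [0.4778, 0.3163, 0.0562]
eef_rot: [0.0, 1.0, 0.001, 0.001]
contact_force: [0.9, -0.0, -0.5]
opening: 0.909
finger_force: 0.0
```

Emit:
step_arm(motion=[{"dx":0,"dy":0,"dz":0.25,"wx":0,"wy":0,"wz":0,"claw":80},{"dx":0,"dy":0,"dz":0.47,"wx":0,"wy":0,"wz":0,"claw":80},{"dx":0,"dy":0,"dz":0.47,"wx":0,"wy":0,"wz":0,"claw":80},{"dx":0,"dy":0,"dz":0.47,"wx":0,"wy":0,"wz":0,"claw":80},{"dx":0,"dy":0,"dz":0.47,"wx":0,"wy":0,"wz":0,"claw":60},{"dx":0,"dy":0,"dz":0.47,"wx":0,"wy":0,"wz":0,"claw":45}])

```text
clock: 5.7
tool_pos: [0.4775, 0.3165, 0.0181]
eef_rot: [-0.0, 1.0, 0.001, 0.001]
contact_force: [0.9, -0.1, -0.1]
opening: 0.748
finger_force: 0.0
```

Emit:
step_arm(motion=[{"dx":0,"dy":0,"dz":0,"wx":0,"wy":0,"wz":0,"claw":36},{"dx":0,"dy":0,"dz":0,"wx":0,"wy":0,"wz":0,"claw":28},{"dx":0,"dy":0,"dz":0,"wx":0,"wy":0,"wz":0,"claw":25},{"dx":0,"dy":0,"dz":0,"wx":0,"wy":0,"wz":0,"claw":25},{"dx":0,"dy":0,"dz":0,"wx":0,"wy":0,"wz":0,"claw":25}], force=25)

```text
clock: 6.2
tool_pos: [0.477, 0.3162, 0.0172]
eef_rot: [-0.0, 1.0, 0.0, 0.0]
contact_force: [0.6, 0.4, 0.7]
opening: 0.373
finger_force: 25.0
```

Emit:
step_arm(motion=[{"dx":0,"dy":0,"dz":-0.2,"wx":0,"wy":0,"wz":0,"claw":25},{"dx":0,"dy":0,"dz":-0.6,"wx":0,"wy":0,"wz":0,"claw":25},{"dx":0,"dy":0,"dz":-1,"wx":0,"wy":0,"wz":0,"claw":25}])

```text
clock: 6.5
tool_pos: [0.4765, 0.3158, 0.0984]
eef_rot: [-0.0, 1.0, -0.0, -0.001]
contact_force: [0.9, 1.3, -1.0]
opening: 0.372
finger_force: 25.0
```

Emit:
step_arm(motion=[{"dx":0,"dy":0,"dz":-0.4,"wx":0,"wy":0,"wz":0,"claw":25},{"dx":0,"dy":-0.2,"dz":-0.8,"wx":0,"wy":0,"wz":0,"claw":25},{"dx":0,"dy":-0.6,"dz":-1,"wx":0,"wy":0,"wz":0,"claw":25},{"dx":0,"dy":-1,"dz":-1,"wx":0,"wy":0,"wz":0,"claw":25}])

```text
clock: 6.9
tool_pos: [0.4777, 0.2369, 0.1806]
eef_rot: [-0.001, 1.0, 0.002, 0.002]
contact_force: [0.3, -0.9, -0.6]
opening: 0.375
finger_force: 25.0
```

Emit:
step_arm(motion=[{"dx":0,"dy":-0.5,"dz":0,"wx":0,"wy":0,"wz":0,"claw":25},{"dx":0,"dy":-1,"dz":0,"wx":0,"wy":0,"wz":0,"claw":25}])

```text
clock: 7.1
tool_pos: [0.4768, 0.1548, 0.1782]
eef_rot: [-0.001, 1.0, -0.0, 0.0]
contact_force: [0.7, -0.3, -1.4]
opening: 0.379
finger_force: 25.0
```

Emit:
step_arm(motion=[{"dx":0,"dy":-0.5,"dz":0,"wx":0,"wy":0,"wz":0,"claw":25},{"dx":0,"dy":-1,"dz":0,"wx":0,"wy":0,"wz":0,"claw":25}])

```text
clock: 7.3
tool_pos: [0.4767, 0.0744, 0.178]
eef_rot: [-0.0, 1.0, -0.0, 0.0]
contact_force: [1.0, 0.7, -1.0]
opening: 0.374
finger_force: 25.0
```

Emit:
step_arm(motion=[{"dx":-0.2,"dy":-0.5,"dz":0,"wx":0,"wy":0,"wz":0,"claw":25},{"dx":-0.44,"dy":-1,"dz":0,"wx":0,"wy":0,"wz":0,"claw":25},{"dx":-0.44,"dy":-1,"dz":0,"wx":0,"wy":0,"wz":0,"claw":25},{"dx":-0.44,"dy":-1,"dz":0,"wx":0,"wy":0,"wz":0,"claw":25},{"dx":-0.44,"dy":-1,"dz":0,"wx":0,"wy":0,"wz":0,"claw":25}])

```text
clock: 7.8
tool_pos: [0.5119, -0.0026, 0.1778]
eef_rot: [-0.001, 1.0, 0.0, 0.0]
contact_force: [-0.5, 0.8, -0.8]
opening: 0.371
finger_force: 25.0
```

```bash
python3 - <<'E'
from h import *
s=get_state();print(s['clock'],s['q'].round(2),s['tool_pos'].round(4),s['opening'],s['finger_force'])
t=s['tool_pos']
ims=[]
for n in('scene','top'):
    p,d=snap(n);P=cloud(n,d)
    # disc: bright pixels near expected disc height
    z0=t[2]-.0172+.013
    m=(np.abs(P[...,2]-z0)<.008)&(np.hypot(P[...,0]-t[0],P[...,1]-t[1])<.045)
    q=P[m];print(n,m.sum(),q.min(0).round(3),q.max(0).round(3))
    v,u=np.where(m)
    cu,cv=(int(np.mean(u)),int(np.mean(v))) if len(u) else (290,220)
    ims.append(cv2.resize(p[cv-40:cv+40,cu-40:cu+40,::-1],(400,400),interpolation=cv2.INTER_CUBIC));print(cu,cv)
cv2.imwrite('pics/b1.png',np.hstack(ims))
E
```

```text
7.8 [ 0.43  0.77 -0.87  1.95  0.81  0.82  0.67] [ 0.5119 -0.0026  0.1778] 0.3712796101648598 24.99931467405986
scene 104 [ 0.48  -0.036  0.169] [0.508 0.026 0.181]
287 206Traceback (most recent call last):
  File "<stdin>", line 10, in <module>
    return umr_minimum(a, axis, None, out, keepdims, initial, where)
ValueError: zero-size array to reduction operation minimum which has no identity
```

Emit:
step_arm(motion=[{"dx":0,"dy":-0.108,"dz":0.3,"wx":0,"wy":0,"wz":0,"claw":25},{"dx":0,"dy":-0.108,"dz":0.6,"wx":0,"wy":0,"wz":0,"claw":25},{"dx":0,"dy":-0.108,"dz":0.85,"wx":0,"wy":0,"wz":0,"claw":25},{"dx":0,"dy":-0.108,"dz":0.93,"wx":0,"wy":0,"wz":0,"claw":25},{"dx":0,"dy":-0.108,"dz":0.93,"wx":0,"wy":0,"wz":0,"claw":25}])

```text
clock: 8.4
tool_pos: [0.5118, -0.0116, 0.1024]
eef_rot: [-0.001, 1.0, 0.0, -0.001]
contact_force: [-0.3, -0.6, -1.0]
opening: 0.373
finger_force: 25.0
```

Emit:
step_arm(motion=[{"dx":0,"dy":0,"dz":0,"wx":0,"wy":0,"wz":0,"claw":25},{"dx":0,"dy":0,"dz":0,"wx":0,"wy":0,"wz":0,"claw":25},{"dx":0,"dy":0,"dz":0,"wx":0,"wy":0,"wz":0,"claw":25}])

```text
clock: 8.7
tool_pos: [0.5128, -0.0124, 0.1035]
eef_rot: [-0.0, 1.0, 0.0, 0.001]
contact_force: [0.3, 0.2, -0.5]
opening: 0.374
finger_force: 25.0
```

```bash
python3 - <<'E'
from h import *
ims=[];t=get_state()['tool_pos']
for n,(cu,cv) in (('scene',(290,230)),('top',(290,205))):
    p,d=snap(n);P=cloud(n,d)
    z0=t[2]-.0172+.013
    m=(np.abs(P[...,2]-z0)<.008)&(np.hypot(P[...,0]-t[0],P[...,1]-t[1])<.045)
    q=P[m]
    if len(q): print(n,m.sum(),q.min(0).round(3),q.max(0).round(3))
    ims.append(cv2.resize(p[cv-40:cv+40,cu-40:cu+40,::-1],(400,400),interpolation=cv2.INTER_CUBIC))
cv2.imwrite('pics/b1.png',np.hstack(ims))
E
```

```text
scene 95 [ 0.48  -0.045  0.094] [0.512 0.017 0.107]
top 2 [ 0.482 -0.003  0.094] [0.485 0.004 0.098]
```

View pics/b1.png

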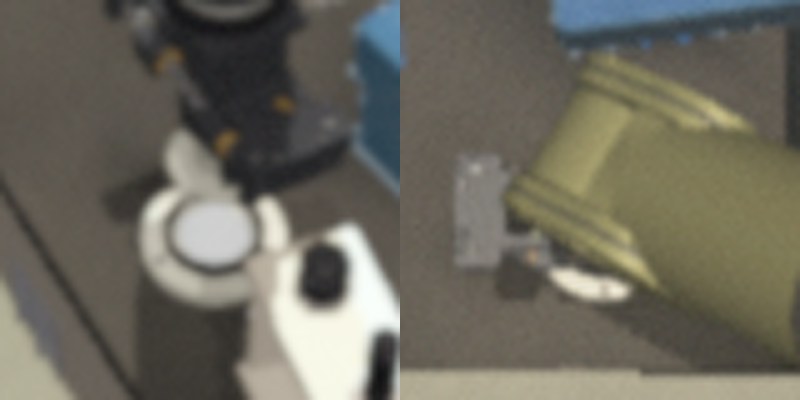

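The left crop shows the cover held level just above the beaker, with its disc at about (195,165) up and left of the foot ring. The alignment matches, so I'm lowering it.

Emit:
step_arm(motion=[{"dx":0,"dy":0.01,"dz":0.04,"wx":0,"wy":0,"wz":0,"claw":25},{"dx":0,"dy":0.01,"dz":0.08,"wx":0,"wy":0,"wz":0,"claw":25},{"dx":0,"dy":0.01,"dz":0.12,"wx":0,"wy":0,"wz":0,"claw":25},{"dx":0,"dy":0.01,"dz":0.145,"wx":0,"wy":0,"wz":0,"claw":25},{"dx":0,"dy":0.01,"dz":0.145,"wx":0,"wy":0,"wz":0,"claw":25},{"dx":0,"dy":0.01,"dz":0.145,"wx":0,"wy":0,"wz":0,"claw":25}])

```text
clock: 9.4
tool_pos: [0.5121, -0.0118, 0.091]
eef_rot: [-0.0, 1.0, -0.0, -0.0]
contact_force: [-0.5, 0.0, -0.3]
opening: 0.375
finger_force: 25.0
```

Emit:
step_arm(motion=[{"dx":0,"dy":0,"dz":0,"wx":0,"wy":0,"wz":0,"claw":36},{"dx":0,"dy":0,"dz":0,"wx":0,"wy":0,"wz":0,"claw":40},{"dx":0,"dy":0,"dz":0,"wx":0,"wy":0,"wz":0,"claw":60},{"dx":0,"dy":0,"dz":0,"wx":0,"wy":0,"wz":0,"claw":70},{"dx":0,"dy":0,"dz":0,"wx":0,"wy":0,"wz":0,"claw":70},{"dx":0,"dy":0,"dz":0,"wx":0,"wy":0,"wz":0,"claw":70}])

```text
clock: 10.0
tool_pos: [0.5123, -0.0118, 0.0911]
eef_rot: [-0.0, 1.0, -0.0, 0.0]
contact_force: [0.1, 0.0, -0.1]
opening: 0.781
finger_force: 0.0
```

Emit:
step_arm(motion=[{"dx":0,"dy":0,"dz":-0.3,"wx":0,"wy":0,"wz":0,"claw":70},{"dx":0,"dy":0,"dz":-0.7,"wx":0,"wy":0,"wz":0,"claw":70},{"dx":0,"dy":0,"dz":-1,"wx":0,"wy":0,"wz":0,"claw":70},{"dx":0,"dy":0,"dz":-1,"wx":0,"wy":0,"wz":0,"claw":70}])

```text
clock: 10.4
tool_pos: [0.5141, -0.011, 0.1738]
eef_rot: [-0.0, 1.0, 0.0, 0.003]
contact_force: [0.0, 1.4, -0.8]
opening: 0.791
finger_force: 0.0
```

Emit:
step_arm(motion=[{"dx":0,"dy":0,"dz":-0.5,"wx":0,"wy":0,"wz":0.045,"claw":70},{"dx":0.3,"dy":0,"dz":-0.8,"wx":0,"wy":0,"wz":0.09,"claw":70},{"dx":0.5,"dy":0,"dz":-0.8,"wx":0,"wy":0,"wz":0.13,"claw":70},{"dx":0.5,"dy":0,"dz":-0.8,"wx":0,"wy":0,"wz":0.18,"claw":70}])

```text
clock: 10.8
tool_pos: [0.4699, -0.0124, 0.2349]
eef_rot: [0.278, 0.961, -0.001, -0.001]
contact_force: [0.0, -0.5, 0.0]
opening: 0.792
finger_force: 0.0
```

```bash
python3 - <<'E'
from h import *
s=get_state();print(s['clock'],s['q'].round(2),s['tool_pos'].round(4),R.from_quat(s['eef_rot']).as_euler('zyx',degrees=True).round(2))
for n in('scene','top'):
    p,d=snap(n);P=cloud(n,d).reshape(-1,3)
    P=P[np.hypot(P[:,0]-.512,P[:,1]+.011)<.045]
    for a,b in((.076,.098),(.098,.112),(.112,.126)):
        q=P[(P[:,2]>a)&(P[:,2]<b)]
        if len(q)>3: print(n,a,len(q),'z',np.median(q[:,2]).round(4),q.min(0).round(3),q.max(0).round(3),'mid',((q.min(0)+q.max(0))/2).round(4))
E
```

```text
10.8 [ 0.43  0.59 -0.8   2.    0.6   0.8   0.29] [ 0.4699 -0.0124  0.2349] [-1.4773e+02 -1.1000e-01  1.7990e+02]
scene 0.076 186 z 0.0876 [ 0.481 -0.045  0.081] [0.545 0.018 0.098] mid [ 0.5129 -0.0131  0.0895]
scene 0.098 46 z 0.1049 [ 0.495 -0.031  0.098] [0.525 0.001 0.112] mid [ 0.51   -0.0151  0.105 ]
scene 0.112 66 z 0.1186 [ 0.497 -0.03   0.112] [0.532 0.005 0.125] mid [ 0.5144 -0.0122  0.1185]
```

The cover is seated, with its disc top at z≈0.087 centred near (0.513,-0.0125). Next is the probe.

```bash
python3 -c "
from plan import *
path([(.4705,-.0120,.235,147.6),(.494,-.222,.225,83)])"
```

```text
[-0.552 -0.686  0.042  0.12 ] -> [ 0.478 -0.082  0.232] 126.1 rows 3
[-0.765 -0.436  0.042  0.12 ] -> [ 0.486 -0.152  0.228] 104.5 rows 3
[-0.872 -0.125  0.042  0.12 ] -> [ 0.494 -0.222  0.225] 83.0 rows 3
```

Emit:
step_arm(motion=[{"dx":-0.2,"dy":-0.25,"dz":0.04,"wx":0,"wy":0,"wz":0.04,"claw":70},{"dx":-0.55,"dy":-0.69,"dz":0.04,"wx":0,"wy":0,"wz":0.12,"claw":70},{"dx":-0.55,"dy":-0.69,"dz":0.04,"wx":0,"wy":0,"wz":0.12,"claw":70},{"dx":-0.55,"dy":-0.69,"dz":0.04,"wx":0,"wy":0,"wz":0.12,"claw":70}])

```text
clock: 11.3
tool_pos: [0.4804, -0.0831, 0.231]
eef_rot: [0.451, 0.893, -0.0, -0.0]
contact_force: [-0.6, -0.1, -0.5]
opening: 0.793
finger_force: 0.0
```

Emit:
step_arm(motion=[{"dx":-0.2,"dy":-0.15,"dz":0.04,"wx":0,"wy":0,"wz":0.04,"claw":70},{"dx":-0.765,"dy":-0.436,"dz":0.04,"wx":0,"wy":0,"wz":0.12,"claw":70},{"dx":-0.765,"dy":-0.436,"dz":0.04,"wx":0,"wy":0,"wz":0.12,"claw":70},{"dx":-0.765,"dy":-0.436,"dz":0.04,"wx":0,"wy":0,"wz":0.12,"claw":70}])

```text
clock: 11.7
tool_pos: [0.4888, -0.1518, 0.2282]
eef_rot: [0.609, 0.793, -0.0, -0.0]
contact_force: [1.1, -0.2, 0.6]
opening: 0.792
finger_force: 0.0
```

Emit:
step_arm(motion=[{"dx":-0.4,"dy":-0.06,"dz":0.04,"wx":0,"wy":0,"wz":0.04,"claw":70},{"dx":-0.87,"dy":-0.125,"dz":0.04,"wx":0,"wy":0,"wz":0.12,"claw":70},{"dx":-0.87,"dy":-0.125,"dz":0.04,"wx":0,"wy":0,"wz":0.12,"claw":70},{"dx":-0.87,"dy":-0.125,"dz":0.04,"wx":0,"wy":0,"wz":0.12,"claw":70},{"dx":-0.87,"dy":-0.125,"dz":0.04,"wx":0,"wy":0,"wz":0.12,"claw":70},{"dx":-0.87,"dy":-0.125,"dz":0.04,"wx":0,"wy":0,"wz":0.12,"claw":70}])

```text
clock: 12.3
tool_pos: [0.497, -0.2196, 0.2255]
eef_rot: [0.745, 0.667, 0.0, -0.0]
contact_force: [-0.4, -1.1, -0.3]
opening: 0.794
finger_force: 0.0
```

```bash
python3 - <<'E'
from h import *
s=get_state();print(s['clock'],s['q'].round(2),s['tool_pos'].round(4),s['eef_rot'].round(3))
p,d=snap('scene');P=cloud('scene',d)
ims=[cv2.resize(p[180:290,270:380,::-1],(440,440),interpolation=cv2.INTER_CUBIC)]
cv2.imwrite('pics/p1.png',np.hstack(ims))
for n in('scene','top'):
    if n=='top': p,d=snap('top');P=cloud('top',d)
    Q=P.reshape(-1,3)
    for nm,c,bands in(('cover',(.5125,-.012),((.08,.096),(.1,.112),(.112,.126))),('probe',(.494,-.222),((.14,.18),(.182,.195)))):
        W=Q[np.hypot(Q[:,0]-c[0],Q[:,1]-c[1])<(.045 if nm=='cover' else .022)]
        for a,b in bands:
            q=W[(W[:,2]>a)&(W[:,2]<b)]
            if len(q)>5: print(n,nm,a,len(q),'z',np.median(q[:,2]).round(4),q[:,:2].min(0).round(4),q[:,:2].max(0).round(4),'mid',((q.min(0)+q.max(0))/2).round(4))
E
```

```text
12.3 [ 0.63  0.63 -0.48  1.82  0.4   0.79 -0.17] [ 0.497  -0.2196  0.2255] [ 0.745  0.667  0.    -0.   ]
scene cover 0.08 112 z 0.0873 [ 0.4814 -0.0414] [0.5457 0.0185] mid [ 0.5136 -0.0115  0.0885]
scene cover 0.1 41 z 0.1067 [ 0.4966 -0.0289] [ 5.241e-01 -4.000e-04] mid [ 0.5104 -0.0146  0.1061]
scene cover 0.112 63 z 0.1184 [ 0.4961 -0.0288] [0.5296 0.0042] mid [ 0.5129 -0.0123  0.1184]
scene probe 0.14 57 z 0.1603 [ 0.4855 -0.233 ] [ 0.5017 -0.2181] mid [ 0.4936 -0.2256  0.1599]
scene probe 0.182 39 z 0.1885 [ 0.4853 -0.2332] [ 0.5049 -0.214 ] mid [ 0.4951 -0.2236  0.1886]
top cover 0.08 219 z 0.0873 [ 0.4821 -0.0425] [0.5419 0.0201] mid [ 0.512  -0.0112  0.0878]
top cover 0.112 62 z 0.119 [ 0.4967 -0.0283] [0.5291 0.0039] mid [ 0.5129 -0.0122  0.118 ]
top probe 0.14 16 z 0.1558 [ 0.4837 -0.2218] [ 0.5012 -0.2115] mid [ 0.4925 -0.2167  0.159 ]
top probe 0.182 6 z 0.186 [ 0.4875 -0.2159] [ 0.4995 -0.2126] mid [ 0.4935 -0.2143  0.1868]
```

View pics/p1.png

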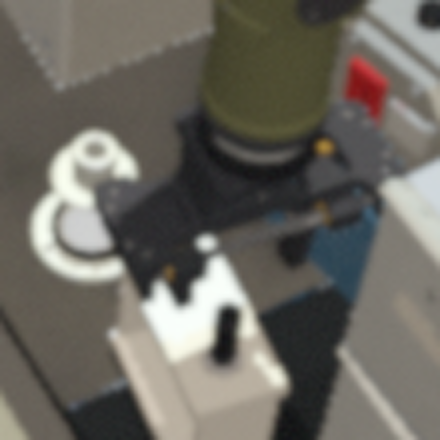

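The cover sits flat on the beaker at about (95,165), and the gripper is above the probe with the handle top at (228,312). I'm descending to grip it.

Emit:
step_arm(motion=[{"dx":-0.04,"dy":-0.027,"dz":0,"wx":0,"wy":0,"wz":0,"claw":70},{"dx":-0.04,"dy":-0.027,"dz":0.2,"wx":0,"wy":0,"wz":0,"claw":70},{"dx":-0.04,"dy":-0.027,"dz":0.5,"wx":0,"wy":0,"wz":0,"claw":70},{"dx":-0.04,"dy":-0.027,"dz":0.8,"wx":0,"wy":0,"wz":0,"claw":70},{"dx":-0.04,"dy":-0.027,"dz":1,"wx":0,"wy":0,"wz":0,"claw":70},{"dx":-0.04,"dy":-0.027,"dz":1,"wx":0,"wy":0,"wz":0,"claw":70},{"dx":-0.04,"dy":-0.027,"dz":1,"wx":0,"wy":0,"wz":0,"claw":70},{"dx":-0.04,"dy":-0.027,"dz":1,"wx":0,"wy":0,"wz":0,"claw":70}])

```text
clock: 13.2
tool_pos: [0.4949, -0.2248, 0.1465]
eef_rot: [0.748, 0.664, 0.0, 0.001]
contact_force: [-0.2, 0.1, 0.8]
opening: 0.792
finger_force: 0.0
```

Emit:
step_arm(motion=[{"dx":0.02,"dy":0,"dz":0.02,"wx":0,"wy":0,"wz":0,"claw":50},{"dx":0.02,"dy":0,"dz":0.02,"wx":0,"wy":0,"wz":0,"claw":35},{"dx":0.02,"dy":0,"dz":0.02,"wx":0,"wy":0,"wz":0,"claw":25},{"dx":0.02,"dy":0,"dz":0.02,"wx":0,"wy":0,"wz":0,"claw":18},{"dx":0.02,"dy":0,"dz":0.02,"wx":0,"wy":0,"wz":0,"claw":12},{"dx":0.02,"dy":0,"dz":0.02,"wx":0,"wy":0,"wz":0,"claw":12},{"dx":0.02,"dy":0,"dz":0.02,"wx":0,"wy":0,"wz":0,"claw":12},{"dx":0.02,"dy":0,"dz":0.02,"wx":0,"wy":0,"wz":0,"claw":12}], force=25)

```text
clock: 14.0
tool_pos: [0.4946, -0.223, 0.144]
eef_rot: [0.748, 0.664, 0.0, 0.0]
contact_force: [0.9, 0.3, -0.7]
opening: 0.218
finger_force: 25.0
```

```bash
python3 -c "
from h import *
s=get_state();print(s['tool_pos'].round(4),s['eef_rot'].round(4),s['opening']*88.1,s['finger_force'],s['contact_force'])"
```

```text
[ 0.4946 -0.223   0.144 ] [7.476e-01 6.641e-01 1.000e-04 2.000e-04] 19.19435454240776 24.99017608456171 [ 0.87102901  0.25601892 -0.7480679 ]
```

Emit:
step_arm(motion=[{"dx":0,"dy":0,"dz":-0.15,"wx":0,"wy":0,"wz":0,"claw":12},{"dx":0,"dy":0,"dz":-0.4,"wx":0,"wy":0,"wz":0,"claw":12},{"dx":0,"dy":0,"dz":-0.7,"wx":0,"wy":0,"wz":0,"claw":12},{"dx":0,"dy":0,"dz":-1,"wx":0,"wy":0,"wz":0,"claw":12}])

```text
clock: 14.4
tool_pos: [0.4941, -0.2229, 0.2254]
eef_rot: [0.748, 0.664, -0.0, -0.0]
contact_force: [0.1, 0.3, -0.6]
opening: 0.218
finger_force: 25.0
```

Emit:
step_arm(motion=[{"dx":0,"dy":0,"dz":-0.3,"wx":0,"wy":0,"wz":0,"claw":12},{"dx":0,"dy":0,"dz":-0.65,"wx":0,"wy":0,"wz":0,"claw":12},{"dx":0,"dy":0,"dz":-0.95,"wx":0,"wy":0,"wz":0,"claw":12},{"dx":0,"dy":0,"dz":-1,"wx":0,"wy":0,"wz":0,"claw":12},{"dx":0,"dy":0,"dz":-1,"wx":0,"wy":0,"wz":0,"claw":12}])

```text
clock: 14.9
tool_pos: [0.4944, -0.2231, 0.3045]
eef_rot: [0.748, 0.664, 0.0, 0.001]
contact_force: [-0.3, -0.5, -1.2]
opening: 0.219
finger_force: 25.0
```

Emit:
step_arm(motion=[{"dx":0.15,"dy":0,"dz":-0.1,"wx":0,"wy":0,"wz":0,"claw":12},{"dx":0.5,"dy":-0.02,"dz":-0.1,"wx":0,"wy":0,"wz":0,"claw":12},{"dx":0.88,"dy":-0.03,"dz":-0.1,"wx":0,"wy":0,"wz":0,"claw":12}])

```text
clock: 15.2
tool_pos: [0.4997, -0.1517, 0.3111]
eef_rot: [0.748, 0.664, -0.001, -0.001]
contact_force: [1.3, 0.8, -1.7]
opening: 0.218
finger_force: 25.0
```

Emit:
step_arm(motion=[{"dx":0.4,"dy":-0.02,"dz":0,"wx":0,"wy":0,"wz":0,"claw":12},{"dx":0.88,"dy":-0.03,"dz":0,"wx":0,"wy":0,"wz":0,"claw":12}])

```text
clock: 15.4
tool_pos: [0.5053, -0.0813, 0.311]
eef_rot: [0.748, 0.664, -0.001, -0.001]
contact_force: [0.6, -0.4, -0.3]
opening: 0.215
finger_force: 25.0
```

Emit:
step_arm(motion=[{"dx":0.4,"dy":-0.02,"dz":0,"wx":0,"wy":0,"wz":0,"claw":12},{"dx":0.7,"dy":-0.03,"dz":0,"wx":0,"wy":0,"wz":0,"claw":12},{"dx":0.88,"dy":-0.03,"dz":0,"wx":0,"wy":0,"wz":0,"claw":12},{"dx":0.88,"dy":-0.03,"dz":0,"wx":0,"wy":0,"wz":0,"claw":12},{"dx":0.88,"dy":-0.03,"dz":0,"wx":0,"wy":0,"wz":0,"claw":12},{"dx":0.88,"dy":-0.03,"dz":0,"wx":0,"wy":0,"wz":0,"claw":12}])

```text
clock: 16.0
tool_pos: [0.512, -0.0143, 0.3115]
eef_rot: [0.749, 0.663, -0.001, 0.0]
contact_force: [-0.4, -0.1, -1.4]
opening: 0.221
finger_force: 25.0
```

```bash
python3 - <<'E'
from h import *
s=get_state();t=s['tool_pos'];print(s['clock'],s['q'].round(2),t.round(4),s['eef_rot'].round(4),s['opening']*88.1)
ims=[]
for n,(cu,cv) in (('scene',(285,205)),('top',(290,205))):
    p,d=snap(n);P=cloud(n,d)
    ims.append(cv2.resize(p[cv-50:cv+50,cu-50:cu+50,::-1],(400,400),interpolation=cv2.INTER_CUBIC))
    Q=P.reshape(-1,3);W=Q[np.hypot(Q[:,0]-t[0],Q[:,1]-t[1])<.03]
    for a in np.arange(.14,.34,.01):
        q=W[(W[:,2]>a)&(W[:,2]<a+.01)]
        if len(q)>1: print(n,a.round(3),len(q),np.median(q,0).round(4),q[:,:2].min(0).round(4),q[:,:2].max(0).round(4))
cv2.imwrite('pics/i1.png',np.hstack(ims))
E
```

```text
16.0 [ 0.29  0.49 -0.55  1.79  0.3   0.95 -0.51] [ 0.512  -0.0143  0.3115] [ 7.486e-01  6.630e-01 -8.000e-04  1.000e-04] 19.49229284651491
scene 0.18 2 [ 0.5092 -0.0158  0.189 ] [ 0.5078 -0.0162] [ 0.5107 -0.0154]
scene 0.19 7 [ 0.512  -0.0144  0.1963] [ 0.5078 -0.0183] [ 0.5157 -0.0133]
scene 0.2 5 [ 0.5091 -0.0151  0.2024] [ 0.5083 -0.0193] [ 0.5143 -0.0112]
scene 0.21 8 [ 0.5101 -0.0153  0.2163] [ 0.507  -0.0181] [ 0.5127 -0.0112]
scene 0.22 6 [ 0.5111 -0.0155  0.2244] [ 0.5085 -0.0171] [ 0.5131 -0.0109]
scene 0.23 8 [ 0.5091 -0.0152  0.2363] [ 0.5074 -0.0175] [ 0.5126 -0.0116]
scene 0.24 7 [ 0.5099 -0.0143  0.2463] [ 0.5072 -0.0163] [ 0.5123 -0.01  ]
scene 0.25 6 [ 0.5093 -0.0136  0.2553] [ 0.5069 -0.0179] [ 0.5129 -0.0106]
scene 0.26 5 [ 0.5095 -0.016   0.2665] [ 0.509  -0.0194] [ 0.5113 -0.014 ]
scene 0.27 5 [ 0.51   -0.0165  0.277 ] [ 0.5071 -0.0178] [ 0.5138 -0.015 ]
scene 0.28 2 [ 0.5088 -0.0165  0.2825] [ 0.5072 -0.0165] [ 0.5105 -0.0164]
scene 0.29 29 [ 0.5081 -0.0211  0.2967] [ 0.4968 -0.0269] [ 0.5267 -0.0059]
scene 0.3 17 [ 0.5077 -0.021   0.3027] [ 0.4967 -0.031 ] [ 0.5172 -0.0149]
scene 0.31 32 [ 0.5085 -0.0219  0.3154] [ 0.4881 -0.0291] [ 0.5313 -0.0144]
scene 0.32 47 [ 0.5108 -0.022   0.3259] [ 0.4866 -0.0291] [ 0.5352 -0.0017]
scene 0.33 54 [ 0.5071 -0.0219  0.3351] [ 0.485  -0.0276] [ 0.5337 -0.0012]
```

View pics/i1.png

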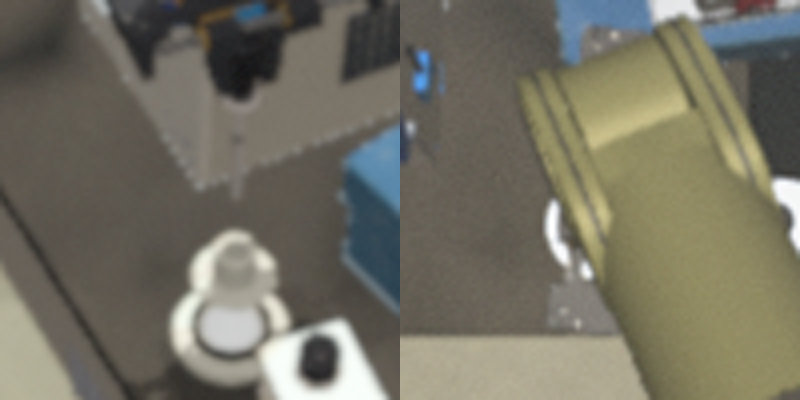

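The left crop shows the probe hanging vertically above the bush, with its tip at (237,197) and the bush at (237,250), about 1–2 mm off centre. I'll correct that, come down close above the bush and re-measure.

Emit:
step_arm(motion=[{"dx":0.017,"dy":0.013,"dz":0.15,"wx":0,"wy":0,"wz":0,"claw":12},{"dx":0.017,"dy":0.013,"dz":0.35,"wx":0,"wy":0,"wz":0,"claw":12},{"dx":0.017,"dy":0.013,"dz":0.5,"wx":0,"wy":0,"wz":0,"claw":12},{"dx":0.017,"dy":0.013,"dz":0.56,"wx":0,"wy":0,"wz":0,"claw":12},{"dx":0.017,"dy":0.013,"dz":0.56,"wx":0,"wy":0,"wz":0,"claw":12},{"dx":0.017,"dy":0.013,"dz":0.56,"wx":0,"wy":0,"wz":0,"claw":12},{"dx":0.017,"dy":0.013,"dz":0.56,"wx":0,"wy":0,"wz":0,"claw":12},{"dx":0.017,"dy":0.013,"dz":0.56,"wx":0,"wy":0,"wz":0,"claw":12}])

```text
clock: 16.9
tool_pos: [0.5138, -0.0112, 0.2676]
eef_rot: [0.748, 0.664, 0.0, 0.0]
contact_force: [0.8, -0.1, -0.6]
opening: 0.221
finger_force: 25.0
```

```bash
cat > rod.py <<'E'
from h import *
from scipy.optimize import least_squares
A=[];B=[]
cam=np.array(viewer.calibration('scene')['extrinsics'])[:3,3]
for i in range(4):
    s=get_state();t=s['tool_pos'];print(s['clock'],t.round(4),s['eef_rot'].round(4),s['contact_force'].round(1))
    p,d=snap('scene','rod%d'%i);Q=cloud('scene',d).reshape(-1,3)
    W=Q[(np.hypot(Q[:,0]-t[0],Q[:,1]-t[1])<.012)&(Q[:,2]>.135)&(Q[:,2]<t[2]-.03)];A.append(W)
    W=Q[(np.hypot(Q[:,0]-.5129,Q[:,1]+.0122)<.022)&(Q[:,2]>.095)&(Q[:,2]<.114)];B.append(W)
def fit(q,r,x0):
    return least_squares(lambda c:np.hypot(q[:,0]-c[0],q[:,1]-c[1])-r,x0,loss='soft_l1',f_scale=.002).x
A=np.concatenate(A);B=np.concatenate(B)
print('rod',len(A),fit(A,.004,t[:2]+[.002,.003]).round(4),'lo',fit(A[A[:,2]<.18],.004,t[:2]).round(4),'hi',fit(A[A[:,2]>.18],.004,t[:2]).round(4),'zmin',A[:,2].min() if len(A) else 0)
print('bush',len(B),fit(B,.017,[.513,-.012]).round(4))
E
python3 rod.py
```

```text
16.9 [ 0.5138 -0.0112  0.2676] [7.477e-01 6.640e-01 4.000e-04 4.000e-04] [ 0.8 -0.1 -0.6]
16.95 [ 0.5137 -0.0112  0.2675] [7.477e-01 6.641e-01 3.000e-04 4.000e-04] [-0.2  0.  -1.3]
17.0 [ 0.5136 -0.0112  0.2675] [7.477e-01 6.640e-01 3.000e-04 3.000e-04] [ 0.7  0.3 -1.1]
17.05 [ 0.5136 -0.0112  0.2674] [7.477e-01 6.640e-01 2.000e-04 2.000e-04] [ 0.7  0.5 -1.9]
rod 202 [ 0.5137 -0.0097] lo [ 0.5136 -0.0096] hi [ 0.5137 -0.0097] zmin 0.14349679375423263
bush 228 [ 0.5131 -0.0129]
```

Emit:
step_arm(motion=[{"dx":-0.028,"dy":-0.006,"dz":0,"wx":0,"wy":0,"wz":0,"claw":12},{"dx":-0.028,"dy":-0.006,"dz":0,"wx":0,"wy":0,"wz":0,"claw":12},{"dx":-0.028,"dy":-0.006,"dz":0,"wx":0,"wy":0,"wz":0,"claw":12},{"dx":-0.028,"dy":-0.006,"dz":0,"wx":0,"wy":0,"wz":0,"claw":12},{"dx":-0.028,"dy":-0.006,"dz":0,"wx":0,"wy":0,"wz":0,"claw":12}])

```text
clock: 17.6
tool_pos: [0.5127, -0.0134, 0.2671]
eef_rot: [0.748, 0.664, 0.0, -0.0]
contact_force: [-0.3, -0.3, -0.0]
opening: 0.217
finger_force: 25.0
```

```bash
cat >> rod.py <<'E'
# image-plane check: intensity-independent lateral centroids via depth masks
ex=np.array(viewer.calibration('scene')['extrinsics'])
for nm,W in(('rod',A),('bush',B)):
    c=(W-ex[:3,3])@ex[:3,:3]; l=c[:,0]
    print(nm,'cam-x range',np.percentile(l,[2,50,98]).round(4),'mean',l.mean().round(4))
axis=lambda x,y,z:((np.array([x,y,z])-ex[:3,3])@ex[:3,:3])[0]
print('cover (.513,-.0125) cam-x at rod height',round(axis(.513,-.0125,.185),4),'bush',round(axis(.513,-.0125,.105),4))
E
python3 rod.py
```

```text
17.6 [ 0.5127 -0.0134  0.2671] [ 0.7477  0.6641  0.     -0.    ] [-0.3 -0.3 -0. ]
17.65 [ 0.5127 -0.0134  0.2671] [0.7477 0.6641 0.     0.    ] [ 0.1 -0.2 -0.8]
17.7 [ 0.5127 -0.0133  0.2671] [0.7477 0.6641 0.     0.    ] [-0.1 -0.2 -1.3]
17.75 [ 0.5127 -0.0133  0.2671] [0.7476 0.6641 0.     0.    ] [ 0.3 -0.5 -0.8]
rod 208 [ 0.5127 -0.012 ] lo [ 0.5133 -0.0116] hi [ 0.5125 -0.0121] zmin 0.1392797288881955
bush 237 [ 0.5126 -0.0128]
rod cam-x range [0.0279 0.0311 0.0347] mean 0.0309
bush cam-x range [0.0144 0.0302 0.0457] mean 0.0303
cover (.513,-.0125) cam-x at rod height 0.0317 bush 0.0307
```

The rod and bush agree within 1 mm, so I'm inserting.

Emit:
step_arm(motion=[{"dx":0,"dy":-0.003,"dz":0.07,"wx":0,"wy":0,"wz":0,"claw":12},{"dx":0,"dy":-0.003,"dz":0.16,"wx":0,"wy":0,"wz":0,"claw":12},{"dx":0,"dy":-0.003,"dz":0.26,"wx":0,"wy":0,"wz":0,"claw":12},{"dx":0,"dy":-0.003,"dz":0.36,"wx":0,"wy":0,"wz":0,"claw":12},{"dx":0,"dy":-0.003,"dz":0.46,"wx":0,"wy":0,"wz":0,"claw":12},{"dx":0,"dy":-0.003,"dz":0.55,"wx":0,"wy":0,"wz":0,"claw":12},{"dx":0,"dy":-0.003,"dz":0.6,"wx":0,"wy":0,"wz":0,"claw":12},{"dx":0,"dy":-0.003,"dz":0.6,"wx":0,"wy":0,"wz":0,"claw":12}])

```text
clock: 18.6
tool_pos: [0.5121, -0.0134, 0.2185]
eef_rot: [0.748, 0.664, -0.0, -0.0]
contact_force: [0.0, 0.9, -0.7]
opening: 0.22
finger_force: 25.0
```

Emit:
step_arm(motion=[{"dx":0.006,"dy":0.005,"dz":0.08,"wx":0,"wy":0,"wz":0,"claw":12},{"dx":0.006,"dy":0.005,"dz":0.18,"wx":0,"wy":0,"wz":0,"claw":12},{"dx":0.006,"dy":0.005,"dz":0.28,"wx":0,"wy":0,"wz":0,"claw":12},{"dx":0.006,"dy":0.005,"dz":0.38,"wx":0,"wy":0,"wz":0,"claw":12},{"dx":0.006,"dy":0.005,"dz":0.46,"wx":0,"wy":0,"wz":0,"claw":12},{"dx":0.006,"dy":0.005,"dz":0.5,"wx":0,"wy":0,"wz":0,"claw":12},{"dx":0.006,"dy":0.005,"dz":0.5,"wx":0,"wy":0,"wz":0,"claw":12},{"dx":0.006,"dy":0.005,"dz":0.5,"wx":0,"wy":0,"wz":0,"claw":12}])

```text
clock: 19.4
tool_pos: [0.513, -0.0129, 0.1792]
eef_rot: [0.748, 0.664, 0.0, 0.0]
contact_force: [0.8, -0.3, -1.3]
opening: 0.221
finger_force: 25.0
```

```bash
sed -i 's/A\[A\[:,2\]<.18\]/A/; s/A\[A\[:,2\]>.18\]/A/; s/>.135/>.124/;s/-.03))/-.026)/' rod.py; python3 rod.py; python3 - <<'E'
import cv2,numpy as np
p=cv2.imread('pics/rod3.png');np.set_printoptions(linewidth=200)
cv2.imwrite('pics/fin.png',cv2.resize(p[180:250,250:330],None,fx=7,fy=7,interpolation=cv2.INTER_CUBIC))
E
```

```text
19.4 [ 0.513  -0.0129  0.1792] [7.477e-01 6.641e-01 1.000e-04 1.000e-04] [ 0.8 -0.3 -1.3]
19.45 [ 0.5131 -0.0129  0.1793] [7.477e-01 6.641e-01 2.000e-04 2.000e-04] [-0.3  0.  -1. ]
19.5 [ 0.5131 -0.0129  0.1794] [7.477e-01 6.640e-01 3.000e-04 2.000e-04] [ 0.2  0.7 -0.4]
19.55 [ 0.5131 -0.0129  0.1794] [7.477e-01 6.641e-01 3.000e-04 2.000e-04] [-0.5  0.1 -0.6]
rod 43 [ 0.5115 -0.0112] lo [ 0.5115 -0.0112] hi [ 0.5115 -0.0112] zmin 0.12405563233275974
bush 201 [ 0.5137 -0.0117]
rod cam-x range [0.0231 0.0296 0.0329] mean 0.03
bush cam-x range [0.0144 0.03   0.0457] mean 0.0304
cover (.513,-.0125) cam-x at rod height 0.0317 bush 0.0307
```

View pics/fin.png

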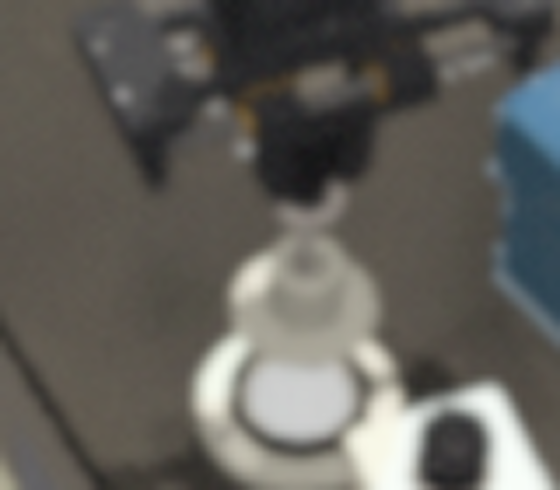

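The final crop shows the rod in the bore at about (305,265), with the cover still flat on the beaker. I'm handing in.

```bash
python3 -c "
from plant import workorder
print(workorder.finish_job())"
```

```text
the job is handed in; nothing more can be done
None
```

I seated the guide cover on the beaker and let it go. The probe is held still and upright in its bore, with the ring about 1–2 mm above the bush top. The job was handed in at about 19.6 s on the robot clock; the hand-in call gave no verdict.

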